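# Dock the fixture plate and swing its clamp over

### The job

Push the fixture plate that carries the flange along its docking rails, without lifting it, until you feel it drop into the locating notches and it lies flush with the rail cheeks. Then push the swing clamp at the end of the dock all the way round to its stop, so that its toe lies over the plate and locks it in. Leave the gauges and tools beside the dock where they are.

Things in the scene. Friction and masses are not known exactly. Their poses are not given: they have to be found in the camera images.
- dock: Metal docking station fixed to the desk, 193 mm wide (its x), 382 mm long (its y), turned up to 21 degrees. Origin on the desk under the centre of the docked plate, z up; the plate slides in along dock -y. Rails run from y = +235 mm (open entry) to -100 mm, running surfaces 24 mm above the desk. Cheeks beside them (x = +-86.5 to +-96.5 mm) are 37 mm high and guide the plate, 1.5 mm play a side.
- seat (a point): Where the plate's origin lies when docked: dock x = 0, y = 0, 18 mm above the desk; the dock's axes. There the plate's four feet (14 mm long) drop all at once into four rail notches 20 mm long and 6 mm deep (so up to 3 mm play along y), whose walls then stop the plate dead.
- plate: Loose aluminium plate with a white flange fixed on it, about 0.9 kg together. 170 mm wide (x), y from -90 to +105 mm, 12 mm thick on 7 mm feet; origin under the flange's centre at the underside of the feet, axes along the dock's. Sliding: origin 24 mm up, plate top 43 mm, 6 mm proud of the cheeks; docked: 18 and 37 mm, flush. Starts 70 to 140 mm out along dock +y. Flange top 59 mm above the origin.
- plate_handle (a point): Middle of the plate's handle: a level steel bar 12 mm thick, about 85 mm long along the plate's x, on two posts at the rear (entry) end, at plate y = +95 mm, its centre line 24 mm above the plate's top (67 mm above the desk sliding, 61 docked). The space behind it (+y) is free. Sliding the plate takes 3 to 9 N.
- clamp (a joint): Swing clamp, a flat steel lever 16 mm wide on a vertical pivot, 39 to 47 mm above the desk. 0 rad = open: toe (48 mm long) along dock +x, handle pin along dock -x. Grows counter-clockwise from above to a stop at 1.57: toe along dock +y, 2 mm above the docked plate's corner, pin along dock -y. Starts at 0 to 0.35, stays where left; a plate standing proud blocks its toe.
- clamp_pivot (a point): The clamp's vertical pivot axis at the dock's front end, at dock x = -60, y = -122 mm; this point is 47 mm above the desk, level with the lever's top. A round screw head 20 mm wide stands 9 mm above it.
- clamp_pin (a point): Middle of the clamp's upright handle pin, 55 mm from the pivot, opposite the toe: a steel pin 12 mm thick, 47 to 75 mm above the desk, with a round black knob 20 mm thick above it to 92 mm. This point is 61 mm above the desk. About 2 to 3 N at the pin turn the clamp.
- hex_key: Loose black hex key, 30x88x6 mm, flat on the desk on the robot's side of the dock. Leave it alone. Origin under its centre.
- ring_gauge: Loose steel ring gauge, 47 mm across, 18 mm high, on the desk on the robot's side of the dock. Leave it alone. Origin under its centre.
- micrometer: Loose outside micrometer, 59x134x17 mm, lying on the desk to the right of the dock. Leave it alone. Origin under its centre.
- dial_gauge: Loose dial indicator, 94x56x22 mm, lying on its back on the desk to the right of the dock. Leave it alone. Origin under its centre.

How it is judged:
On the way:
1. the plate has dropped into all four notches, with the clamp still open (z of plate in the frame of dock below 0.02 m and horizontal distance between plate and dock below 0.007 m and angle between plate's own z axis and vertical below 0.02 rad and value of joint clamp below 0.7 rad), for 0.2 s.
At the end, for the whole second after the job is handed in: The plate lies at rest in its notches (origin less than 20 mm above the dock's underside and within 7 mm of the seat centre, level to 0.02 rad) and the clamp stands at 1.40 rad or more (z of plate in the frame of dock below 0.02 m and horizontal distance between plate and dock below 0.007 m and angle between plate's own z axis and vertical below 0.02 rad and value of joint clamp above 1.4 rad and linear speed of plate below 0.01 m/s); the robot touches nothing.
It fails at once if the plate is lifted off its rails or tipped (more than 8 mm above its sliding height, or 0.12 rad) (z of plate in the frame of dock above 0.032 m or angle between plate's own z axis and vertical above 0.12 rad).
It fails at once if a tool or gauge beside the dock is moved more than 20 mm (distance of any of hex_key, ring_gauge, micrometer, dial_gauge from where it was at the start of the episode above 0.02 m).
It also fails if it takes over 54 s, if anything falls off the work surface, if the arm or the gripper's body presses on something with over 40 N, if the wrist force passes 120 N, or if a joint passes its speed limit or range.

### The arm

A 7-joint arm with a two-finger parallel gripper is mounted at the origin on a cart in front of the work surface, level with it; the furniture and walls round the work are solid. World frame = base frame: x ahead of the robot, y to its left, z up, the work surface at z = 0. Lengths are in m, angles in rad, forces in N, time in s.
With the tool pointing down it reaches from about 0.35 to 0.9 m from the base axis. Payload 7.2 kg.
Tool frame: the origin (TCP) lies midway between the tips of the shut fingers; the grasp point (between the pads) lies 19 mm behind it (arm.pinch_z is the distance from the TCP to the grasp point, in m); z points along the fingers, y is the direction in which the jaws open and shut (so a half turn about z gives the same grasp; the last joint's range is limited). The gripper opens to 88 mm and grips with 3 to 60 N. Pads are 20 mm wide; open, the fingers measure 115 mm over their backs; the gripper's body (75 mm by 178 mm) begins 61 mm behind the grasp point.
Start: joints at [1.1, 0.411, -0.013, 1.596, 0.006, 1.134, -0.082], TCP at [0.245, -0.575, 0.193] pointing down, gripper open.
Joint ranges: [-2.95, 2.95], [-0.29, 1.99], [-1.47, 1.44], [0.14, 2.54], [-1.03, 4.17], [0.13, 1.85], [-2.86, 2.86]. Speed limits (rad/s): [2.39, 2.39, 3.01, 3.01, 3.14, 3.14, 3.14].

### API

Orientations are given as [roll, pitch, yaw] about the fixed x, y, z axes, in that order (R = Rz(yaw) Ry(pitch) Rx(roll)).
In Python, from station import readout, optics, arm, models gives the robot as it stands.
- The arm moves only by the tool servo_tool, never from a script. Its argument "rows" is a list of rows, each a list of 7 numbers: the finger opening in cm, from 0 to 8.78, then the shift along the tool's x, y, z in cm, then the turn, a rotation vector about the tool's x, y, z in degrees. A call has 1 to 8 rows; each row shifts and turns the pose as measured when the row begins, along the tool's axes as they then stand; what a row does not reach is not made up. A row lasts 1/12 s, in which the tool goes at most 41.7 mm and 7.16 degrees, less where a joint would pass 70% of its speed; a pose out of reach is approached as far as the arm can. A call with a gripper value outside its range is refused whole. The fingers move at their own pace and stop on an object; "squeeze" is the grip in N (left out, the last holds). Time passes only in rows, so rows that do not move let the fingers close. It gives the time, the measured TCP pose, the force and the opening at its end, in the units of the state.
- readout.get_state(): the state, without advancing time (a new reading comes with each control period).
- optics.snapshot(name): name is "side" or "top" or "wrist"; returns the picture (384x512x3 uint8, red, green, blue); there is no depth.
- optics.camera_info(name): a dict with "fx", "fy", "cx", "cy" (pixels), "R" (3x3) and "t" (3): a world point X has camera coordinates R X + t. Camera axes: x right, y down, z forward; pixel columns grow to the right and rows downward; lengths in m; the calibration is good to about 2 mm. A picture is of the moment at which its call begins: read the wrist's pose just before it. camera_info takes no time and is no camera call; for the wrist camera it gives the pose at the moment of the call.
- arm.job_done(): hands the job in, once; it reports no verdict.
Trained networks look in the newest picture that a camera, given by its name, has taken for a name from the list of things; names that differ only in an ending like _2 or _b are one class to them, and where a whole thing is asked for, a point or a joint stands for the part that bears it (a point fixed in the world has none). Each returns a list of dicts, best first, with "score" (0 to 1); they miss things now and then, are a little off and sometimes report something else, mostly with a low value. They report only what shows in the picture. A call takes as long as a camera call.
- models.find_in(target, camera): "at" ([x, y, z] in m, in world coordinates, good to about 4 mm: the middle of the surface that is visible of it).
- models.trace(target, camera): "region" (384x512 bool, what is visible of it).
- models.landmark_of(target, camera): "at" ([x, y, z] in m, in world coordinates, good to about 4 mm: a listed point, or the origin of a listed thing).
The state is a dict: "time_s": time; "joints": joint angles; "qvel": joint speeds; "tau": joint torques, N m; "eef_pos": TCP position; "tcp_rot": TCP orientation; "ft_force": force on the tool from outside, world axes, zero at the start; "moment": the same for the moment, N m; "finger_gap": finger opening in m.
Only numpy, scipy, OpenCV 4.12 (cv2) and the standard library are available. Lean on these libraries where they do the work, as an engineer would, in place of code of your own. Each camera call takes 0.05 s, during which the arm holds its last target. There are 200 camera calls.

## Working session

There is one attempt and no reset: what is moved stays moved. The work goes in short steps, Python scripts to look and compute and a tool call to move; the robot and the scene stay as the last step left them, time stands still between calls to the robot, and variables do not carry over. Pictures are saved under pics/ and viewed, about 8 in all and at most 12, crops included, and the job is handed in when it is done.

Besides the shell and the picture viewer there is one more tool, called after ">>>" as a command line: name --pt "numbers of a row" for each row, then --argument value for the rest. servo_tool: Moves the arm, as the interface text tells. Its arguments: {"type":"object","properties":{"rows":{"type":"array","items":{"type":"array","items":{"type":"number"}}},"squeeze":{"type":"number"}},"required":["rows"]}

```bash
mkdir -p pics; python3 - <<'E'
from station import readout, optics, arm, models
import cv2,numpy as np
s=readout.get_state();print(s['time_s'],s['eef_pos'],s['tcp_rot'],s['ft_force'],arm.pinch_z)
ims=[]
for c in('top','side'):
    im=optics.snapshot(c);ims.append(im)
    for n in('plate','plate_handle','clamp_pivot','clamp_pin','seat','dock','hex_key','ring_gauge','micrometer','dial_gauge'):
        r=models.landmark_of(n,c)
        print(c,n,[(np.round(d['at'],3).tolist(),round(d['score'],2)) for d in r[:2]])
cv2.imwrite('pics/a.png',cv2.resize(np.vstack(ims)[:,:,::-1],(512,768))[:, :]) 
cv2.imwrite('pics/top.png',ims[0][:,:,::-1]);cv2.imwrite('pics/side.png',ims[1][:,:,::-1])
E
```

```text
0.0 [ 0.24473916 -0.5744969   0.19221316] [-3.13999825e+00  1.09303641e-04  4.02824459e-01] [0.12164619 0.14177077 0.18958471] 0.0187
top plate [([0.576, -0.019, 0.026], 0.71)]
top plate_handle [([0.56, 0.074, 0.064], 0.93)]
top clamp_pivot [([0.562, -0.229, 0.048], 0.56)]
top clamp_pin [([0.504, -0.243, 0.062], 0.83)]
top seat [([0.596, -0.098, 0.02], 0.61)]
top dock [([0.594, -0.1, -0.0], 0.81)]
top hex_key [([0.453, -0.154, 0.003], 0.53)]
top ring_gauge [([0.427, -0.029, 0.004], 0.71), ([0.561, -0.231, 0.046], 0.41)]
top micrometer [([0.416, -0.386, -0.003], 0.87), ([0.485, -0.421, -0.0], 0.53)]
top dial_gauge [([0.485, -0.419, -0.002], 0.93)]
side plate [([0.578, -0.018, 0.026], 0.86)]
side plate_handle [([0.56, 0.074, 0.068], 0.92)]
side clamp_pivot [([0.558, -0.228, 0.048], 0.88)]
side clamp_pin [([0.506, -0.246, 0.063], 0.5), ([0.558, -0.23, 0.05], 0.27)]
side seat []
side dock []
side hex_key [([0.504, -0.249, 0.06], 0.59), ([0.453, -0.158, 0.002], 0.49)]
side ring_gauge [([0.43, -0.026, 0.001], 0.48)]
side micrometer []
side dial_gauge [([0.484, -0.426, -0.002], 0.53)]
```

View pics/top.png

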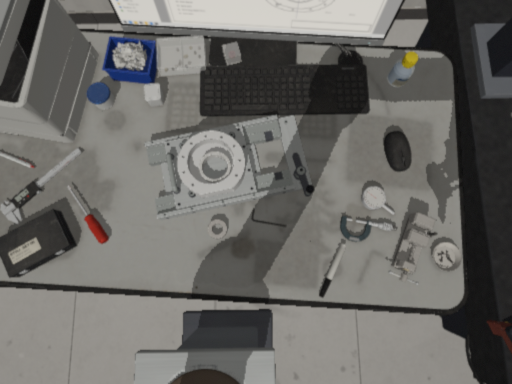

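View pics/side.png

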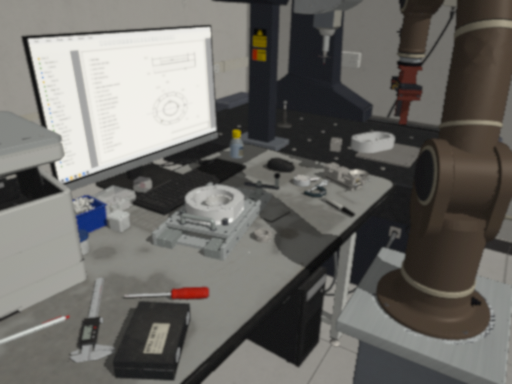

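The top view shows the dock at about pixels (148–312, 117–215). The plate handle is on its left, the clamp at (303, 172), the ring gauge at (218, 228) and the hex key at (268, 218). The side view agrees. The fitted points give a dock yaw of about 0.20, origin (0.595, -0.097) and the plate about 80 mm out. I'll swing the arm round to behind the handle.

>>> servo_tool --pt "4 3.9 0 0 0 0 -3.7" --pt "4 3.9 0 0 0 0 -3.7" --pt "4 3.9 0 0 0 0 -3.7" --pt "4 3.9 0 0 0 0 -3.7" --pt "4 3.9 0 0 0 0 -3.7" --pt "4 3.9 0 0 0 0 -3.7" --pt "4 3.9 0 0 0 0 -3.7" --pt "4 3.9 0 0 0 0 -3.7"

```text
time_s: 1.77
eef_pos: [0.4935, -0.3975, 0.1916]
tcp_rot: [3.141, 0.008, 0.918]
ft_force: [0.5, -0.8, 0.0]
finger_gap: 0.0405
```

>>> servo_tool --pt "4 3.9 0 0 0 0 -3.7" --pt "4 3.9 0 0 0 0 -3.7" --pt "4 3.9 0 0 0 0 -3.7" --pt "4 3.9 0 0 0 0 -3.7" --pt "4 3.9 0 0 0 0 -3.7" --pt "4 3.9 0 0 0 0 -3.7" --pt "4 3.9 0 0 0 0 -3.7" --pt "4 3.9 0 0 0 0 -3.7"

```text
time_s: 2.43
eef_pos: [0.6264, -0.1028, 0.189]
tcp_rot: [-3.141, 0.007, 1.459]
ft_force: [1.8, 0.1, 0.1]
finger_gap: 0.0398
```

>>> servo_tool --pt "4 3.6 -1.1 0 0 0 -3" --pt "4 3.6 -1.1 0 0 0 -3" --pt "4 3.6 -1.1 0 0 0 -3" --pt "4 3.6 -1.1 0 0 0 -3" --pt "4 3.6 -1.1 0 0 0 -3" --pt "4 3.6 -1.1 0 0 0 -3" --pt "4 0 0 0 0 0 0"

```text
time_s: 3.02
eef_pos: [0.5512, 0.1318, 0.1878]
tcp_rot: [3.14, 0.001, 1.805]
ft_force: [-0.2, 0.2, 0.0]
finger_gap: 0.0399
```

```bash
cat > h.py <<'E'
from station import readout, optics, arm, models
import cv2,numpy as np
TH=0.2;O=np.array([.5946,-.097])
Rd=np.array([[np.cos(TH),-np.sin(TH)],[np.sin(TH),np.cos(TH)]])
def dock(p): return np.round((Rd.T@(np.array(p[:2])-O))*1000,1).tolist()
def st():
    s=readout.get_state();print('t',round(s['time_s'],2),np.round(s['eef_pos'],4),np.round(s['tcp_rot'],3),'F',np.round(s['ft_force'],1),'dock mm',dock(s['eef_pos']));return s
def look(cam,names,f=None):
    im=optics.snapshot(cam)
    for n in names:
        for d in models.landmark_of(n,cam)[:1]: print(cam,n,np.round(d['at'],3),round(d['score'],2),'dock',dock(d['at']))
    if f: cv2.imwrite('pics/'+f+'.png',im[:,:,::-1])
E
python3 - <<'E'
from h import *
st();look('wrist',['plate','plate_handle','seat','dock','clamp_pin'],'w1')
E
```

```text
t 3.02 [0.5512 0.1318 0.1878] [3.140e+00 1.000e-03 1.805e+00] F [-0.2  0.2  0. ] dock mm [2.9, 232.9]
wrist plate [ 0.573 -0.019  0.021] 0.85 dock [-5.2, 80.9]
wrist plate_handle [0.555 0.074 0.066] 0.87 dock [-4.5, 175.1]
wrist seat [ 0.433 -0.022  0.003] 0.51 dock [-143.9, 105.4]
```

View pics/w1.png

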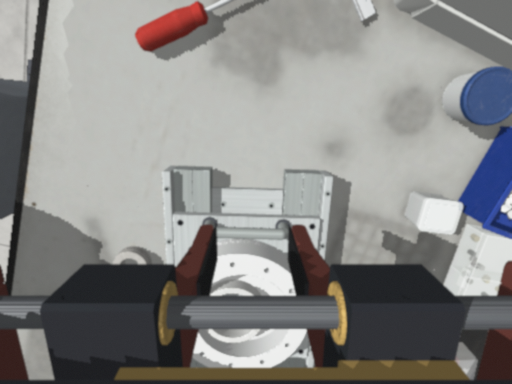

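The wrist view shows the fingers straddling the handle line: bar at (248, 232), finger midline at about x=252. The space behind it is free. Next: descend, approach and push.

>>> servo_tool --pt "4 0 -0.4 3.3 0 0 2" --pt "4 0 0 3.3 0 0 0" --pt "4 0 0 3.3 0 0 0" --pt "4 0 0 2.9 0 0 0" --pt "4 -1.5 0 0.2 0 0 0" --pt "4 -1 0 0 0 0 0" --pt "4 -0.5 0 0 0 0 0" --pt "4 0 0 0 0 0 0"

```text
time_s: 3.98
eef_pos: [0.5634, 0.0778, 0.0523]
tcp_rot: [3.137, 0.007, 1.732]
ft_force: [-0.4, -0.0, -0.3]
finger_gap: 0.04
```

```bash
python3 -c "
from h import *
st()"
```

```text
t 3.98 [0.5634 0.0778 0.0523] [3.137 0.007 1.732] F [-0.4 -0.  -0.3] dock mm [4.2, 177.5]
```

```bash
python3 - <<'E'
from h import *
look('wrist',['plate','plate_handle'],'w2');look('top',['plate','plate_handle','clamp_pin','clamp_pivot'])
E
```

```text
wrist plate [ 0.577 -0.02   0.024] 0.77 dock [-2.1, 78.5]
wrist plate_handle [0.556 0.076 0.067] 0.98 dock [-4.0, 176.8]
top plate [ 0.576 -0.021  0.026] 0.87 dock [-3.4, 78.5]
top plate_handle [0.56  0.074 0.068] 0.95 dock [0.5, 174.5]
top clamp_pin [ 0.507 -0.243  0.059] 0.69 dock [-115.3, -126.0]
top clamp_pivot [ 0.561 -0.232  0.046] 0.76 dock [-59.9, -125.1]
```

View pics/w2.png

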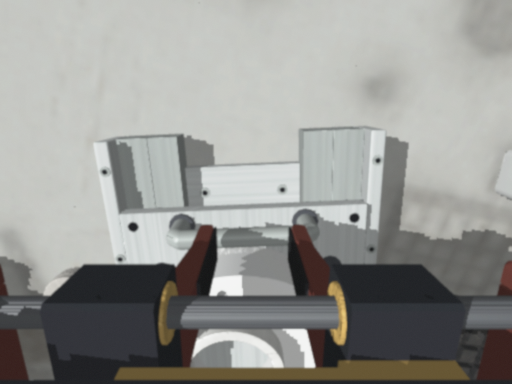

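The wrist view shows the finger tips at about row 228, right by the bar at row 237. The tips are nearer to the bar than I expected, so I'll check by projecting known points.

```bash
python3 - <<'E'
from h import *
s=st();c=optics.camera_info('wrist');R,t=np.array(c['R']),np.array(c['t'])
print('cam',-R.T@t, 'fwd',R[2])
def pr(x,y,z):
    w=O+Rd@np.array([x,y])/1000;p=R@np.r_[w,z]+t;return np.round([c['fx']*p[0]/p[2]+c['cx'],c['fy']*p[1]/p[2]+c['cy']])
for n,a in dict(railendL=(-91,235,.037),railendR=(91,235,.037),plateedgeL=(-80,185,.043),plateedgeR=(80,185,.043),bartopL=(-42,175,.073),barrearL=(-42,181,.067),barR=(42,175,.073),tcp=(4.2,177.5,.0523)).items(): print(n,pr(*a))
r=s['tcp_rot'];x=Rd.T@np.array([np.cos(r[2]),np.sin(r[2])])*10;y=Rd.T@np.array([np.sin(r[2]),-np.cos(r[2])])
for k in(20,33):
  for q in (-1,0,1):
    for sg in(-1,1):
      p=np.array([4.2,177.5])+sg*k*y+q*x; print('tip',sg*k,q*10,pr(*p,.0523))
E
```

```text
t 4.38 [0.5629 0.081  0.0527] [3.136 0.007 1.736] F [-0.6  0.6 -1.1] dock mm [4.3, 180.8]
cam [0.54929421 0.15548741 0.24348779] fwd [ 0.0525364  -0.27616136 -0.95967434]
railendL [104. 142.]
railendR [382. 132.]
plateedgeL [128. 216.]
plateedgeR [363. 208.]
bartopL [175. 247.]
barrearL [176. 234.]
barR [316. 242.]
tcp [252. 227.]
tip -20 -10 [222. 241.]
tip 20 -10 [282. 241.]
tip -20 0 [222. 227.]
tip 20 0 [282. 227.]
tip -20 10 [221. 213.]
tip 20 10 [283. 213.]
tip -33 -10 [203. 241.]
tip 33 -10 [301. 241.]
tip -33 0 [202. 227.]
tip 33 0 [302. 227.]
tip -33 10 [201. 213.]
tip 33 10 [303. 213.]
```

>>> servo_tool --pt "4 -0.5 0 0 0 0 -1" --pt "4 -0.5 0 0 0 0 0" --pt "4 -0.5 0 0 0 0 0" --pt "4 0 0 0 0 0 0"

```text
time_s: 4.72
eef_pos: [0.566, 0.0659, 0.0535]
tcp_rot: [3.135, 0.007, 1.758]
ft_force: [0.5, -0.8, -0.2]
finger_gap: 0.0397
```

```bash
python3 - <<'E'
from h import *
st();look('top',['plate','plate_handle']);look('wrist',['plate','plate_handle'],'w3');st()
E
```

```text
t 4.72 [0.566  0.0659 0.0535] [3.135 0.007 1.758] F [ 0.5 -0.8 -0.2] dock mm [4.3, 165.3]
top plate [ 0.578 -0.024  0.026] 0.62 dock [-1.7, 75.2]
wrist plate_handle [0.554 0.077 0.069] 0.56 dock [-5.3, 178.6]
t 5.02 [0.5655 0.0677 0.0534] [3.135 0.006 1.76 ] F [-0.  0. -1.] dock mm [4.2, 167.2]
```

View pics/w3.png

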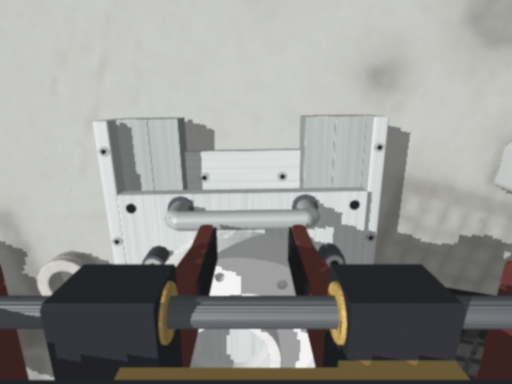

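The tips are on the flange side of the bar: the whole bar now shows in front of them at row 218, and the plate hasn't moved. I'll lift straight up, go further back and come down behind it.

>>> servo_tool --pt "4 0 0 -1 0 0 0" --pt "4 0 0 -2 0 0 0" --pt "4 0 0 -2 0 0 0" --pt "4 0 0 0 0 0 0" --pt "4 0 0 0 0 0 0"

```text
time_s: 5.43
eef_pos: [0.5641, 0.0692, 0.1066]
tcp_rot: [3.137, 0.005, 1.762]
ft_force: [-0.2, -0.5, -1.1]
finger_gap: 0.04
```

>>> servo_tool --pt "4 2 0 0 0 0 0" --pt "4 2 0 0 0 0 0" --pt "4 1.5 0 0 0 0 0" --pt "4 0 0 0 0 0 0" --pt "4 0 0 0 0 0 0"

```text
time_s: 5.85
eef_pos: [0.5533, 0.1234, 0.1059]
tcp_rot: [3.137, 0.006, 1.759]
ft_force: [0.3, -0.8, -0.4]
finger_gap: 0.0402
```

```bash
python3 - <<'E'
from h import *
st();look('top',['plate','plate_handle'],'t2');st()
E
```

```text
t 5.85 [0.5533 0.1234 0.1059] [3.137 0.006 1.759] F [ 0.3 -0.8 -0.4] dock mm [3.3, 224.2]
top plate [ 0.576 -0.02   0.027] 0.78 dock [-3.5, 78.9]
top plate_handle [0.56  0.074 0.063] 0.71 dock [0.4, 174.6]
t 6.0 [0.5536 0.1223 0.106 ] [3.137 0.006 1.758] F [0.9 0.2 0.3] dock mm [3.4, 223.1]
```

>>> servo_tool --pt "4 0 0 2 0 0 0" --pt "4 0 0 2 0 0 0" --pt "4 0 0 1 0 0 0" --pt "4 0 0 0 0 0 -0.7" --pt "4 0 0 0 0 0 0"

```text
time_s: 6.42
eef_pos: [0.5561, 0.1167, 0.0548]
tcp_rot: [3.136, 0.009, 1.764]
ft_force: [0.2, 0.5, 0.4]
finger_gap: 0.0401
```

```bash
python3 - <<'E'
from h import *
st();look('wrist',['plate_handle'],'w4');st()
E
```

```text
t 6.42 [0.5561 0.1167 0.0548] [3.136 0.009 1.764] F [0.2 0.5 0.4] dock mm [4.7, 217.1]
wrist plate_handle [0.555 0.073 0.07 ] 0.64 dock [-5.3, 174.8]
t 6.52 [0.5564 0.117  0.0554] [3.135 0.009 1.764] F [ 0.4 -0.8  0.9] dock mm [5.1, 217.3]
```

View pics/w4.png

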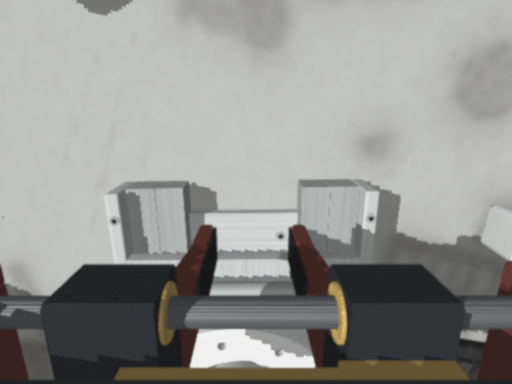

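Now the tips are well behind the bar (bar at row 288, tips at row 228). Pushing in small steps.

>>> servo_tool --pt "4 -0.8 -0.2 0 0 0 0" --pt "4 -0.8 -0.2 0 0 0 0" --pt "4 -0.5 0 0 0 0 0" --pt "4 -0.5 0 0 0 0 0" --pt "4 0 0 0 0 0 0"

```text
time_s: 6.93
eef_pos: [0.5595, 0.0875, 0.0587]
tcp_rot: [3.13, 0.01, 1.763]
ft_force: [0.0, -0.8, -0.1]
finger_gap: 0.0397
```

>>> servo_tool --pt "4 -0.5 0 0 0 0 0" --pt "4 -0.5 0 0 0 0 0" --pt "4 -0.5 0 0 0 0 0" --pt "4 -0.5 0 0 0 0 0"

```text
time_s: 7.27
eef_pos: [0.5639, 0.0668, 0.0596]
tcp_rot: [3.129, 0.009, 1.763]
ft_force: [0.6, -0.2, -0.1]
finger_gap: 0.0401
```

```bash
python3 - <<'E'
from h import *
st();look('top',['plate','plate_handle'])
E
```

```text
t 7.27 [0.5639 0.0668 0.0596] [3.129 0.009 1.763] F [ 0.6 -0.2 -0.1] dock mm [2.4, 166.6]
top plate [ 0.576 -0.019  0.026] 0.77 dock [-2.8, 80.6]
top plate_handle [0.56  0.074 0.064] 0.93 dock [-0.3, 174.1]
```

Again there is no contact force, and the plate hasn't moved. The opened finger tips must sit higher than the TCP and be passing over the bar. I'll go back, shut the fingers so the tips are at the TCP, and push with those.

>>> servo_tool --pt "4 0 0 -1.5 0 0 0" --pt "4 0 0 -1.5 0 0 0" --pt "0 2 0 0 0 0 0" --pt "0 2 0 0 0 0 0" --pt "0 1.5 0 0 0 0 0" --pt "0 0 0 0 0.5 -0.5 0" --pt "0 0 0 0 0 0 0"

```text
time_s: 8.0
eef_pos: [0.5519, 0.1235, 0.0899]
tcp_rot: [3.14, 0.017, 1.762]
ft_force: [-0.2, -0.8, 0.2]
finger_gap: 0.0099
```

```bash
python3 - <<'E'
from h import *
st();optics.snapshot('top');look('wrist',[],'w5');s=st();print(s['finger_gap'])
c=optics.camera_info('wrist');R,t=np.array(c['R']),np.array(c['t'])
p=R@np.array(s['eef_pos'])+t;print(c['fx']*p[0]/p[2]+c['cx'],c['fy']*p[1]/p[2]+c['cy'])
E
```

```text
t 8.0 [0.5519 0.1235 0.0899] [3.14  0.017 1.762] F [-0.2 -0.8  0.2] dock mm [2.0, 224.6]
t 8.1 [0.552  0.1227 0.0897] [3.139 0.017 1.761] F [ 0.1  0.4 -0.2] dock mm [1.9, 223.8]
0.0027524923087580678
252.00680260922238 222.97540894075803
```

View pics/w5.png

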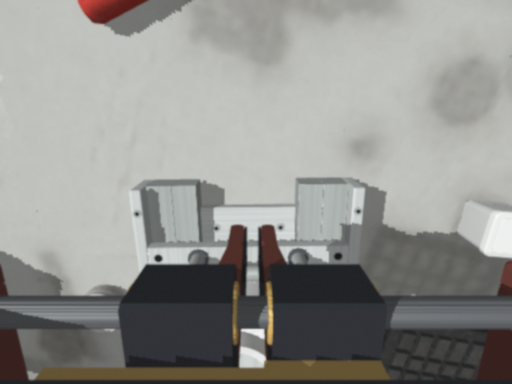

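Nothing conclusive here: the tips project near the TCP, while the finger spacing suggests they are nearer the camera. I'll test by contact with the fingers shut.

>>> servo_tool --pt "0 0 0 1.5 0 0 0" --pt "0 0 0 1.3 0 0 0" --pt "0 0 0 0.8 0 0 0" --pt "0 0 0 0 0 -0.5 0" --pt "0 0 0 0 0 0 0"

```text
time_s: 8.52
eef_pos: [0.5531, 0.1171, 0.0511]
tcp_rot: [3.141, 0.028, 1.756]
ft_force: [0.1, -0.2, 0.6]
finger_gap: 0.0005
```

>>> servo_tool --pt "0 -0.8 0 0 0 0 0" --pt "0 -0.8 0 0 0 0 0" --pt "0 -0.5 0 0 0 0 0" --pt "0 0 0 0 0 0 0"

```text
time_s: 8.85
eef_pos: [0.5579, 0.0938, 0.0525]
tcp_rot: [3.14, 0.029, 1.756]
ft_force: [-0.7, 0.4, 0.1]
finger_gap: 0.0004
```

>>> servo_tool --pt "0 -0.5 0 0 0 0 0" --pt "0 -0.5 0 0 0 0 0"

```text
time_s: 9.02
eef_pos: [0.5603, 0.0834, 0.0535]
tcp_rot: [3.139, 0.029, 1.755]
ft_force: [-0.2, -0.8, 0.5]
finger_gap: 0.0006
```

>>> servo_tool --pt "0 -0.5 0 0 0 0 0" --pt "0 -0.5 0 0 0 0 0"

```text
time_s: 9.18
eef_pos: [0.5625, 0.0725, 0.0543]
tcp_rot: [3.138, 0.029, 1.755]
ft_force: [-0.0, 0.2, -0.5]
finger_gap: 0.0004
```

```bash
python3 - <<'E'
from h import *
st();ims=[]
im=optics.snapshot('side');a=cv2.resize(im[170:260,140:300],(800,450),interpolation=cv2.INTER_CUBIC)
im=optics.snapshot('wrist');b=im[180:300,130:380]
cv2.imwrite('pics/s2.png',np.vstack([a,np.hstack([cv2.resize(b,(312,150)),np.zeros((150,488,3),np.uint8)])])[:,:,::-1])
for cam in('side','wrist'):
    c=optics.camera_info(cam);R,t=np.array(c['R']),np.array(c['t'])
    e=np.array(readout.get_state()['eef_pos'])
    for q in(e,e+[0,0,.03],np.r_[O+Rd@[0,.175],.067]):
        p=R@q+t;u=np.array([c['fx']*p[0]/p[2]+c['cx'],c['fy']*p[1]/p[2]+c['cy']]);print(cam,u.round(1),((u-[140,170])*5).round() if cam=='side' else '')
st()
E
```

```text
t 9.18 [0.5625 0.0725 0.0543] [3.138 0.029 1.755] F [-0.   0.2 -0.5] dock mm [2.3, 172.5]
side [195.8 221.3] [279. 257.]
side [195.4 210.7] [277. 204.]
side [195.8 217.6] [279. 238.]
wrist [252. 223.] 
wrist [252.2 243.9] 
wrist [248.4 226.3] 
t 9.28 [0.5626 0.0717 0.0541] [3.138 0.03  1.754] F [0.1 0.2 0.6] dock mm [2.2, 171.7]
```

View pics/s2.png

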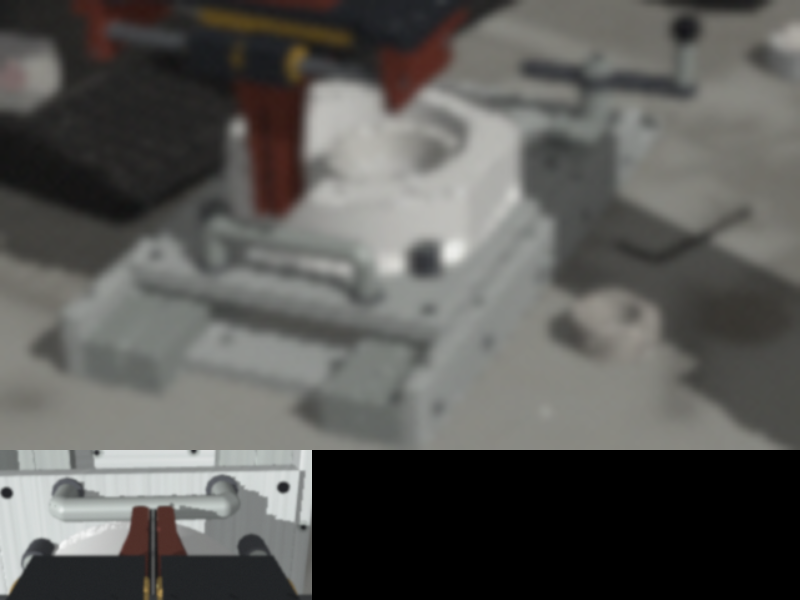

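The side view settles it: the finger tip is at crop (275, 215), above the bar at (285, 245), while the reported TCP projects to (279, 257). So the physical tips sit about 24 mm above the reported TCP. I'll back off, go lower (if I've misjudged, the tips meet the plate's rear edge, which also works) and push.

>>> servo_tool --pt "0 0.5 0 -1 0 0 0" --pt "0 2 0 0 0 -1 0" --pt "0 2 0 0 0 -0.5 0" --pt "0 1 0 0 0 0 0" --pt "0 0 0 1 0 0 0" --pt "0 0 0 1.2 0 0 0" --pt "0 0 0 0.6 0 0 0" --pt "0 0 0 0 0 0 0"

```text
time_s: 9.95
eef_pos: [0.5533, 0.1266, 0.0346]
tcp_rot: [3.136, 0.056, 1.752]
ft_force: [-0.6, -1.1, -0.1]
finger_gap: 0.0006
```

>>> servo_tool --pt "0 0 0 0 0 0 0"

```text
time_s: 10.03
eef_pos: [0.5529, 0.1254, 0.0336]
tcp_rot: [3.138, 0.056, 1.751]
ft_force: [0.1, 0.0, -0.2]
finger_gap: 0.0003
```

>>> servo_tool --pt "0 -0.8 0 0 0 1.5 0" --pt "0 -0.8 0 0 0 1 0" --pt "0 -0.5 0 0 0 0 -0.5" --pt "0 -0.3 0 0 0 0 0" --pt "0 -0.3 0 0 0 0 0"

```text
time_s: 10.45
eef_pos: [0.5578, 0.095, 0.0332]
tcp_rot: [3.141, 0.012, 1.758]
ft_force: [0.6, -0.1, -0.5]
finger_gap: 0.0003
```

>>> servo_tool --pt "0 -0.4 0 0 0 0 0" --pt "0 -0.4 0 0 0 0 0"

```text
time_s: 10.62
eef_pos: [0.5592, 0.088, 0.0334]
tcp_rot: [3.14, 0.011, 1.759]
ft_force: [-0.3, 3.7, -2.2]
finger_gap: 0.0004
```

>>> servo_tool --pt "0 -0.4 0 0 0 0 0" --pt "0 -0.4 0 0 0 0 0"

```text
time_s: 10.78
eef_pos: [0.5602, 0.0824, 0.0334]
tcp_rot: [3.14, 0.008, 1.761]
ft_force: [-1.0, 3.8, -2.5]
finger_gap: 0.0002
```

Contact at about 4 N, and the plate is sliding. Continuing.

>>> servo_tool --pt "0 -0.6 0 0 0 0 0" --pt "0 -0.6 0 0 0 0 0" --pt "0 -0.6 0 0 0 0 0" --pt "0 -0.6 0 0 0 0 0" --pt "0 -0.6 0 0 0 0 0" --pt "0 -0.6 0 0 0 0 0"

```text
time_s: 11.28
eef_pos: [0.5667, 0.0473, 0.0335]
tcp_rot: [3.141, 0.006, 1.766]
ft_force: [-0.3, 3.5, -1.2]
finger_gap: 0.0005
```

```bash
python3 - <<'E'
from h import *
st();look('top',['plate','plate_handle']);st()
E
```

```text
t 11.28 [0.5667 0.0473 0.0335] [3.141 0.006 1.766] F [-0.3  3.5 -1.2] dock mm [1.4, 147.0]
top plate_handle [0.57  0.032 0.066] 0.74 dock [1.3, 130.8]
t 11.43 [0.5671 0.0461 0.0336] [3.141 0.007 1.764] F [-0.5 -0.2 -0.2] dock mm [1.4, 145.7]
```

>>> servo_tool --pt "0 -0.6 0 0 0 0 0" --pt "0 -0.6 0 0 0 0 0" --pt "0 -0.5 0 0 0 0 0" --pt "0 -0.5 0 0 0 0 0"

```text
time_s: 11.77
eef_pos: [0.571, 0.0257, 0.0338]
tcp_rot: [3.141, 0.005, 1.767]
ft_force: [-1.6, 4.3, -1.7]
finger_gap: -0.0001
```

>>> servo_tool --pt "0 -0.4 0 0 0 0 0" --pt "0 -0.4 0 0 0 0 0"

```text
time_s: 11.93
eef_pos: [0.5726, 0.0175, 0.0338]
tcp_rot: [3.141, 0.004, 1.767]
ft_force: [-0.8, 3.8, -0.8]
finger_gap: 0.0004
```

>>> servo_tool --pt "0 -0.4 0 0 0 0 0" --pt "0 -0.4 0 0 0 0 0"

```text
time_s: 12.1
eef_pos: [0.5744, 0.0087, 0.0339]
tcp_rot: [3.141, 0.004, 1.767]
ft_force: [-0.3, 5.1, -0.9]
finger_gap: 0.0005
```

>>> servo_tool --pt "0 -0.4 0 0 0 0 0" --pt "0 -0.3 0 0 0 0 0"

```text
time_s: 12.27
eef_pos: [0.5746, 0.0073, 0.0339]
tcp_rot: [3.141, -0.003, 1.77]
ft_force: [-3.6, 14.1, 0.5]
finger_gap: 0.0001
```

```bash
python3 - <<'E'
from h import *
st();look('top',['plate','plate_handle']);look('side',['plate','plate_handle']);st()
E
```

```text
t 12.27 [0.5746 0.0073 0.0339] [ 3.141e+00 -3.000e-03  1.770e+00] F [-3.6 14.1  0.5] dock mm [1.1, 106.2]
top plate [ 0.593 -0.105  0.022] 0.97 dock [-3.5, -7.2]
side plate [ 0.596 -0.098  0.02 ] 0.7 dock [1.6, -1.6]
side plate_handle [ 0.574 -0.011  0.064] 0.75 dock [-3.5, 88.9]
t 12.57 [0.5746 0.0074 0.0339] [ 3.141e+00 -2.000e-03  1.770e+00] F [-2.9 11.9 -0.5] dock mm [1.1, 106.3]
```

Stopped dead at 12–14 N at the seat position, and the detectors give plate z of about 20 mm. Next: back off, lift and move to beside the clamp pin.

>>> servo_tool --pt "0 0.8 0 0 0 0 0" --pt "0 0.8 0 0 0 0 0" --pt "0 0 0 -3 0 0 0" --pt "0 0 0 -3 0 0 0" --pt "0 0 0 -3 0 0 0" --pt "0 -2 -1 -1 0 0 0" --pt "0 -3.5 -1.8 0 0 0 0" --pt "0 -3.5 -1.8 0 0 0 0"

```text
time_s: 13.23
eef_pos: [0.5459, -0.0716, 0.1397]
tcp_rot: [3.139, 0.003, 1.781]
ft_force: [0.2, -0.4, -0.0]
finger_gap: 0.0003
```

>>> servo_tool --pt "0 -3.5 -1.8 0 0 0 0" --pt "0 -3.5 -1.8 0 0 0 0" --pt "0 -2 -1.5 0 0 0 0" --pt "0 -1 -0.8 0 0 0 0" --pt "0 0 0 0 0 0 0" --pt "0 0 0 0 0 0 0"

```text
time_s: 13.73
eef_pos: [0.5033, -0.2026, 0.1431]
tcp_rot: [3.141, 0.017, 1.764]
ft_force: [0.2, 0.4, 0.8]
finger_gap: 0.0004
```

```bash
python3 - <<'E'
from h import *
st();look('top',['plate','plate_handle','clamp_pin','clamp_pivot','seat'],'t3');look('side',['plate','plate_handle','clamp_pin']);look('wrist',['plate','plate_handle','clamp_pin','clamp_pivot']);st()
E
```

```text
t 13.73 [ 0.5033 -0.2026  0.1431] [3.141 0.017 1.764] F [0.2 0.4 0.8] dock mm [-110.4, -85.3]
top plate [ 0.595 -0.104  0.022] 0.67 dock [-0.7, -7.0]
top plate_handle [ 0.579 -0.006  0.06 ] 0.68 dock [2.3, 92.0]
top clamp_pin [ 0.456 -0.154  0.   ] 0.34 dock [-147.4, -28.3]
side plate [ 0.594 -0.098  0.022] 0.73 dock [-0.4, -1.3]
side plate_handle [ 0.573 -0.008  0.065] 0.89 dock [-3.1, 91.3]
side clamp_pin [ 0.507 -0.246  0.059] 0.7 dock [-115.7, -128.1]
wrist plate [ 0.592 -0.1    0.016] 0.83 dock [-3.0, -1.9]
wrist clamp_pin [ 0.507 -0.248  0.06 ] 0.78 dock [-115.8, -130.5]
wrist clamp_pivot [ 0.558 -0.229  0.046] 0.78 dock [-61.7, -122.1]
t 14.48 [ 0.5037 -0.2013  0.1428] [3.14  0.016 1.767] F [-0.2  0.6 -0.3] dock mm [-109.8, -84.1]
```

```bash
python3 - <<'E'
from h import *
im=optics.snapshot('side');a=cv2.resize(im[170:260,140:300],(800,450),interpolation=cv2.INTER_CUBIC)
cv2.imwrite('pics/s3.png',a[:,:,::-1])
E
```

```text
(no output)
```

View pics/s3.png

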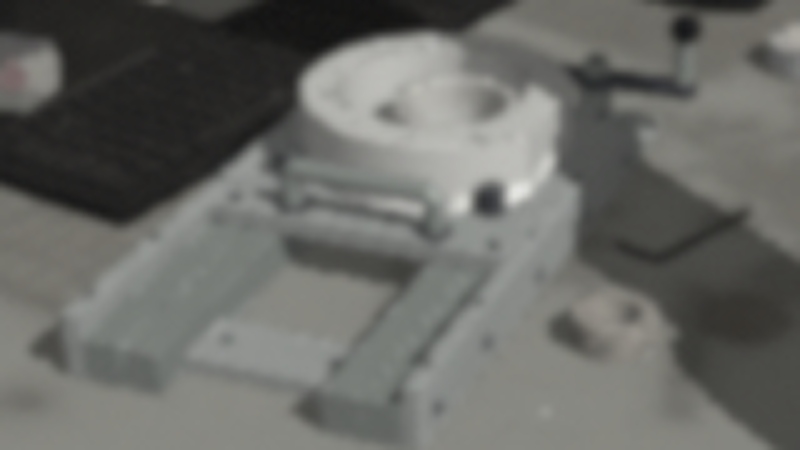

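The plate lies flush with the cheeks at crop (260–580, 150–260), and the clamp pin stands clear at (685, 50). Descending beside the pin on its +y side.

>>> servo_tool --pt "0 0 0 3 0 0.5 0" --pt "0 0 0 3 0 0.5 0" --pt "0 0 0 2.5 0 0 0" --pt "0 0 0 1.3 0 0 0" --pt "0 0 0 0 0 0 0"

```text
time_s: 14.95
eef_pos: [0.5065, -0.2033, 0.0436]
tcp_rot: [3.135, 0.002, 1.766]
ft_force: [-0.7, -0.4, 0.4]
finger_gap: 0.0003
```

```bash
python3 -c "
from h import *
st()"
```

```text
t 14.95 [ 0.5065 -0.2033  0.0436] [3.135e+00 2.000e-03 1.766e+00] F [-0.7 -0.4  0.4] dock mm [-107.4, -86.7]
```

>>> servo_tool --pt "0 -0.6 -0.3 0.4 0 0 0" --pt "0 -0.6 -0.2 0.2 0 0 0" --pt "0 -0.5 0 0 0 0 0" --pt "0 -0.5 0 0 0 0 0"

```text
time_s: 15.28
eef_pos: [0.5062, -0.2269, 0.0387]
tcp_rot: [3.135, 0.001, 1.767]
ft_force: [-0.2, 2.5, -2.1]
finger_gap: 0.0003
```

>>> servo_tool --pt "0 -0.5 0 0 0 0 0" --pt "0 -0.5 0 0 0 0 0"

```text
time_s: 15.45
eef_pos: [0.5086, -0.2372, 0.0397]
tcp_rot: [3.134, 0.001, 1.767]
ft_force: [0.3, 3.2, -1.8]
finger_gap: 0.0005
```

```bash
python3 -c "
from h import *
st()"
```

```text
t 15.45 [ 0.5086 -0.2372  0.0397] [3.134e+00 1.000e-03 1.767e+00] F [ 0.3  3.2 -1.8] dock mm [-112.1, -120.3]
```

Contact at 3 N, and the clamp is turning. Following the arc.

>>> servo_tool --pt "0 -0.6 0 0 0 0 0" --pt "0 -0.6 0.1 0 0 0 0" --pt "0 -0.6 0.2 0 0 0 0"

```text
time_s: 15.7
eef_pos: [0.5171, -0.2535, 0.0407]
tcp_rot: [3.13, -0.001, 1.768]
ft_force: [1.4, 5.8, -2.7]
finger_gap: 0.0003
```

```bash
python3 - <<'E'
from h import *
st();look('top',['clamp_pin','plate']);look('wrist',['clamp_pin']);st()
E
```

```text
t 15.7 [ 0.5171 -0.2535  0.0407] [ 3.130e+00 -1.000e-03  1.768e+00] F [ 1.4  5.8 -2.7] dock mm [-107.0, -138.0]
top clamp_pin [ 0.574 -0.006  0.062] 0.33 dock [-1.7, 93.0]
top plate [ 0.592 -0.105  0.023] 0.81 dock [-4.2, -7.5]
t 15.95 [ 0.5165 -0.2547  0.0407] [3.131e+00 1.000e-03 1.767e+00] F [ 0.7 -0.  -0.1] dock mm [-107.9, -139.0]
```

>>> servo_tool --pt "0 -0.6 0.05 0.1 0 0 0" --pt "0 -0.6 0.2 0.1 0 0 0" --pt "0 -0.6 0.4 0.1 0 0 0" --pt "0 -0.5 0.5 0.1 0 0 0"

```text
time_s: 16.28
eef_pos: [0.5355, -0.268, 0.0392]
tcp_rot: [3.126, -0.004, 1.774]
ft_force: [-0.9, 6.8, 5.6]
finger_gap: 0.0007
```

```bash
python3 - <<'E'
from h import *
st();look('side',['clamp_pin']);st()
E
```

```text
t 16.28 [ 0.5355 -0.268   0.0392] [ 3.126 -0.004  1.774] F [-0.9  6.8  5.6] dock mm [-91.8, -155.8]
side clamp_pin [ 0.414 -0.386 -0.001] 0.61 dock [-234.2, -247.4]
t 16.38 [ 0.536  -0.2686  0.0389] [ 3.126 -0.004  1.774] F [0.2 1.8 1. ] dock mm [-91.6, -156.6]
```

```bash
python3 - <<'E'
from h import *
look('wrist',['clamp_pin','clamp_pivot'],'w6');im=optics.snapshot('top');w=cv2.imread('pics/w6.png')
cv2.imwrite('pics/c6.png',np.hstack([w[100:],cv2.resize(im[140:230,250:340],(284,284),interpolation=2)[:,:,::-1]]))
E
```

```text
wrist clamp_pin [ 0.548 -0.29   0.062] 0.92 dock [-84.3, -180.1]
wrist clamp_pivot [ 0.559 -0.234  0.045] 0.72 dock [-62.1, -127.2]
```

View pics/c6.png

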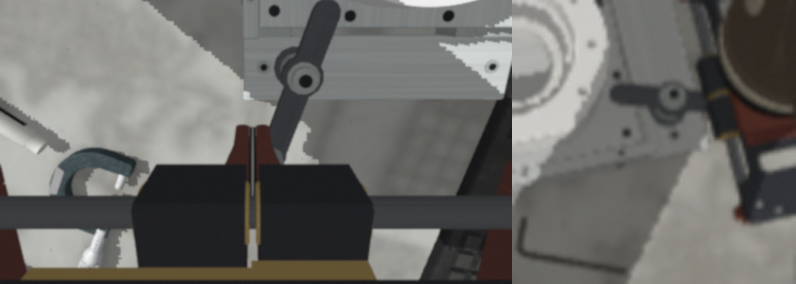

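The wrist view shows the toe swung most of the way towards the plate: pivot at (304, 80), lever running down to the pin behind the fingers at (270, 160), so about 1.2 rad. Finishing with a push toward dock +x.

>>> servo_tool --pt "0 -0.6 0 -0.1 0 0 0" --pt "0 -0.6 0.2 0 0 0 0" --pt "0 -0.5 0.4 0 0 0 0" --pt "0 -0.2 0.4 0 0 0 0"

```text
time_s: 16.92
eef_pos: [0.5448, -0.2901, 0.0391]
tcp_rot: [3.133, -0.002, 1.77]
ft_force: [-3.3, 1.2, 0.5]
finger_gap: 0.0002
```

```bash
python3 - <<'E'
from h import *
st();look('wrist',['clamp_pin','clamp_pivot']);st()
E
```

```text
t 16.92 [ 0.5448 -0.2901  0.0391] [ 3.133e+00 -2.000e-03  1.770e+00] F [-3.3  1.2  0.5] dock mm [-87.2, -179.4]
wrist clamp_pin [ 0.562 -0.29   0.062] 0.9 dock [-70.6, -182.7]
wrist clamp_pivot [ 0.559 -0.231  0.047] 0.89 dock [-61.4, -123.9]
t 17.07 [ 0.5455 -0.2894  0.0391] [ 3.132e+00 -2.000e-03  1.771e+00] F [-1.  -1.3  0.1] dock mm [-86.3, -178.8]
```

Pure +x push to the stop.

>>> servo_tool --pt "0 0 0.4 0 0 0 0" --pt "0 0 0.4 0 0 0 0"

```text
time_s: 17.23
eef_pos: [0.5526, -0.2895, 0.0392]
tcp_rot: [3.133, -0.001, 1.769]
ft_force: [-2.9, -1.9, -0.2]
finger_gap: 0.0003
```

>>> servo_tool --pt "0 0 0.4 0 0 0 0" --pt "0 0 0.4 0 0 0 0"

```text
time_s: 17.4
eef_pos: [0.5526, -0.2898, 0.0384]
tcp_rot: [-3.134, -0.002, 1.767]
ft_force: [-17.9, -1.6, 12.5]
finger_gap: 0.0002
```

```bash
python3 - <<'E'
from h import *
st();look('wrist',['clamp_pin','clamp_pivot']);st()
E
```

```text
t 17.4 [ 0.5526 -0.2898  0.0384] [-3.134e+00 -2.000e-03  1.767e+00] F [-17.9  -1.6  12.5] dock mm [-79.5, -180.6]
wrist clamp_pin [ 0.569 -0.286  0.06 ] 0.61 dock [-63.1, -180.5]
wrist clamp_pivot [ 0.561 -0.23   0.044] 0.86 dock [-59.5, -123.8]
t 17.55 [ 0.5525 -0.2898  0.0383] [-3.134e+00 -2.000e-03  1.767e+00] F [-15.7  -1.3   8.7] dock mm [-79.6, -180.6]
```

At the stop: 18 N and no motion. Backing off and lifting clear.

>>> servo_tool --pt "0 0 -0.8 0 0 0 0" --pt "0 0 -1 0 0 0 0" --pt "0 0 -0.5 0 0 0 0" --pt "0 0 0 -2.5 0 0 0" --pt "0 0 0 -3 0 0 0" --pt "0 0 -2 -3 0 0 0" --pt "0 -2 -2 -2 0 0 0" --pt "0 0 0 0 0 0 0"

```text
time_s: 18.22
eef_pos: [0.4962, -0.3185, 0.147]
tcp_rot: [-3.14, -0.004, 1.774]
ft_force: [-0.9, -1.2, -0.1]
finger_gap: 0.0005
```

>>> servo_tool --pt "0 -3 0 0 0 0 0" --pt "0 -3 0 0 0 0 0" --pt "0 -2 0 0 0 0 0" --pt "0 0 0 0 0 0 0" --pt "0 0 0 0 0 0 0"

```text
time_s: 18.63
eef_pos: [0.5159, -0.4005, 0.1515]
tcp_rot: [3.133, 0.004, 1.775]
ft_force: [0.0, 0.9, 0.2]
finger_gap: 0.0008
```

```bash
python3 - <<'E'
from h import *
st();look('wrist',['clamp_pin','clamp_pivot','plate'],'w7');look('side',['plate','clamp_pin','plate_handle']);look('top',['plate','clamp_pin','hex_key','ring_gauge','micrometer','dial_gauge'],'t7');s=st();print(s['qvel'])
w=cv2.imread('pics/w7.png');t=cv2.imread('pics/t7.png')
cv2.imwrite('pics/c7.png',np.hstack([w[:300],cv2.resize(t[120:240,220:335],(287,300))]))
E
```

```text
t 18.63 [ 0.5159 -0.4005  0.1515] [3.133 0.004 1.775] F [0.  0.9 0.2] dock mm [-137.4, -281.8]
wrist clamp_pivot [ 0.56  -0.232  0.045] 0.94 dock [-60.4, -125.4]
side plate [ 0.596 -0.098  0.02 ] 0.56 dock [1.6, -1.3]
side clamp_pin [ 0.57  -0.285  0.061] 0.55 dock [-60.9, -179.2]
side plate_handle [ 0.573 -0.012  0.064] 0.69 dock [-4.4, 88.1]
top plate [ 0.588 -0.103  0.021] 0.71 dock [-7.3, -4.7]
top clamp_pin [ 0.569 -0.285  0.061] 0.66 dock [-62.5, -179.6]
top hex_key [ 0.456 -0.156  0.004] 0.62 dock [-147.9, -30.1]
top ring_gauge [ 0.425 -0.031 -0.002] 0.61 dock [-153.5, 98.7]
top micrometer [ 0.418 -0.387 -0.001] 0.82 dock [-231.1, -249.3]
t 19.38 [ 0.5155 -0.4003  0.1517] [3.134 0.004 1.776] F [ 0.6 -0.1  0.8] dock mm [-137.8, -281.5]
[ 1.30225493e-03  5.83141219e-04  1.48533145e-03 -1.07776333e-03
 -9.82952395e-05  7.45875141e-04  1.20040747e-03]
```

View pics/c7.png

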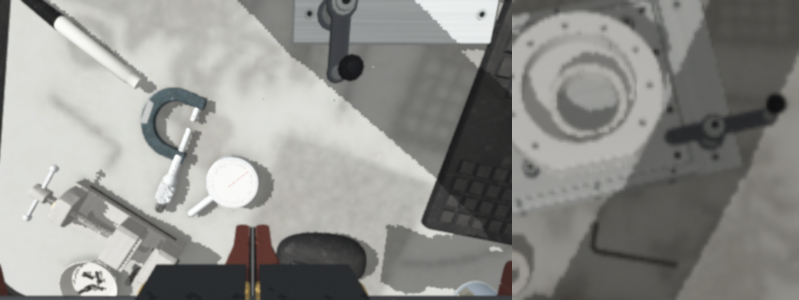

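The lever lies along the dock's y axis with its toe over the plate corner, and the gauges are undisturbed. Handing in.

```bash
python3 -c "
from station import arm
print(arm.job_done())"
```

```text
the job is handed in; nothing more can be done
None
```

I pushed the plate along its rails by its handle until it dropped into the notches, then turned the clamp to its stop. The job was handed in at about 19.4 s; no verdict was reported.

**Plate:**
- It stopped dead at 12–14 N, against about 4 N while sliding.
- It looked flush with the cheeks in the side view before I moved the clamp.
- The last side-camera reading put it about 2 mm from the seat at z ≈ 20 mm. The top camera said about 9 mm (dock x −7, y −5), outside the 7 mm limit. I put that down to detector noise (good to about 4 mm), because the notch stop and the picture support docked.

**Clamp:** It stopped at about 18 N. Two cameras put the pin at dock (−61 to −63, −179), which is about 1.53–1.55 rad. The last picture shows the toe over the plate corner.

**Gauges and tools:** The hex key, ring gauge and micrometer read within 4 mm of where they started. The last detector pass missed the dial gauge, but the picture shows it lying in its place.

**Robot:** It stood clear of the dock when I handed in.

**What went wrong on the way:** The first pushes passed over the handle without touching it, because the real fingertips sit about 24 mm above the reported TCP. Going about 20 mm lower fixed it.

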